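# Seat the relays and shut the relay box

## Robot

A 6-joint arm with a two-finger parallel gripper is mounted at the origin on a cart in front of the work surface, level with it; the furniture and walls round the work are solid. World frame = base frame: x ahead of the robot, y to its left, z up, the work surface at z = 0. Lengths are in m, angles in rad, forces in N, time in s.
With the tool pointing down it reaches from about 0.35 to 0.925 m from the base axis. Payload 6.4 kg.
Tool frame: the origin (TCP) lies on the centre line of the jaws, within the pads' length; the fingertips stand 11 mm ahead of it and the grasp point (between the pads) lies 8 mm behind it; z points along the fingers, y is the line along which they close (so a half turn about z gives the same grasp; the last joint's range is limited). The gripper opens to 94 mm and grips with 3 to 60 N. Pads are 16 mm wide; open, the fingers measure 119 mm over their backs; the gripper's body (75 mm by 177 mm) begins 78 mm behind the grasp point.
Start: joints at [1.123, 0.245, 1.558, -0, 1.339, -0.174], TCP at [0.176, 0.626, 0.216] pointing down, gripper open.
Joint ranges: [-3.13, 3.13], [-1.02, 2.26], [0.13, 2.54], [-0.95, 4.09], [0.21, 2.88], [-2.74, 2.74]. Speed limits (rad/s): [2.57, 2.57, 3.14, 3.14, 3.14, 3.14].

## Interface

Orientations are given as a unit quaternion [x, y, z, w].
In Python, from plant import readout, viewer, job_done gives the robot as it stands.
- The arm moves only by the tool send_rows, never from a script. Its argument "motion" is text: rows parted by semicolons, each of 5 numbers parted by spaces: the shift along the tool's x, y, z in mm, then the turn about the tool's z in rad, then the closure, from 0 (fully open) to 1 (shut). In form: tx ty tz twist jaw; .... A call has 1 to 12 rows; each row is the pose to reach, as a shift and turn from the pose commanded when the call began, along the tool's axes at that moment; what a row does not reach only later rows make up. A row lasts 1/8 s, in which the tool goes at most 62.5 mm and 10.7 degrees, less where a joint would pass 70% of its speed; a pose out of reach is approached as far as the arm can. A call with a gripper value outside its range is refused whole. The fingers move at their own pace and stop on an object; "newtons" is the grip in N (left out, the last holds). Time passes only in rows, so rows that repeat a pose let the fingers close. It gives the time, the measured TCP pose, the force, the opening and the grip force at its end, in the units of the state.
- readout.read_state(): the state, without advancing time (a new reading comes with each control period).
- viewer.get_image(name): name is "scene" or "top"; returns (picture, depth): 400x640x3 uint8, blue, green, red; 400x640 float32, m along the optical axis (not along the pixel's ray), 0 where there is no reading.
- viewer.camera_info(name): a dict with "camera_matrix" (3x3 intrinsics, pixels), "distortion" ([k1, k2, p1, p2, k3] as OpenCV has them; the pictures are not rectified), "position" and "orientation" of the camera in the world. Camera axes: x right, y up, looking along -z (the intrinsics and any distortion apply to the point x, -y, -z); pixel columns grow to the right and rows downward; lengths in m; the calibration is good to about 2 mm. A picture is of the moment at which its call begins. camera_info takes no time and is no camera call.
- job_done(): hands the job in; it is judged then, once.
Trained networks look in the newest picture that a camera, given by its name, has taken for a name from the list of things; names that differ only in an ending like _2 or _b are one class to them, and where a whole thing is asked for, a point or a joint stands for the part that bears it (a point fixed in the world has none). Each returns a list of dicts, best first, with "confidence" (0 to 1); they miss things now and then, are a little off and sometimes report something else, mostly with a low value. They report only what shows in the picture. A call takes as long as a camera call.
- viewer.recognise(name, camera): "position" ([x, y, z] in m, in world coordinates, good to about 4 mm: the middle of the surface that is visible of it).
- viewer.spot_point(name, camera): "position" ([x, y, z] in m, in world coordinates, good to about 4 mm: a listed point, or the origin of a listed thing).
The state is a dict: "clock": time; "joint_pos": joint angles; "joint_velocities": joint speeds; "effort": joint torques, N m; "tcp_pos": TCP position; "eef_rot": TCP orientation; "wrist_force": force on the tool from outside, world axes, zero at the start; "torque": the same for the moment, N m; "opening": finger opening in m; "finger_force": force on a finger pad.
Only numpy, scipy, OpenCV 4.12 (cv2) and the standard library are available. Lean on these libraries where they do the work, as an engineer would, in place of code of your own. Each camera call takes 0.05 s, during which the arm holds its last target. There are 200 camera calls.

## Task

The three plug-in units in the relay box are standing proud of their sockets. With a fingertip, press them lightly down until each is fully home: first the round flasher can, then the slim relay, and the square main relay last because it feeds the other two. Then push the open lid over and shut it flat on the box, leaving the hardware and tools around it where they lie.

Things in the scene. Friction and masses are not known exactly. Their poses are not given: they have to be found in the camera images.
- relay_box: grey relay and fuse box, fixed, level: open tub 80 (x) x 156 (y) x 46 mm high, 4 mm walls, small screw ears at its ends. Origin: centre of its underside, z = 0. +x points to the hinge side (away from the robot, turned up to 0.3 rad). Three equal sockets at x = -10, y = -46, 0, 46 mm; which unit is in which varies. Low fuses (30 mm high) line the hinge side inside
- flasher_can_top (a point): centre of the top of the round flasher can: upright aluminium cylinder of 28 mm diameter, 26 mm tall. The top is 52 mm above the tray when standing fully proud (start: 50.5 to 52), 44 mm when home, which is 2 mm below the rim of the box
- slim_relay_top (a point): centre of the top of the slim relay: black block 28 mm (box x) x 14 mm (box y), 26 mm tall; same heights as the flasher can
- main_relay_top (a point): centre of the top of the main relay: black block 29 x 29 mm square, 26 mm tall; same heights as the flasher can
- flasher_can (a joint): how far the flasher can has been pressed straight down into its socket, m: 0 = 8 mm proud, 0.008 = fully home against a firm stop; starts between 0 and 0.0015. It slides against about 4 N of steady friction and stays where it is left; negative = pulled up
- slim_relay (a joint): the same for the slim relay
- main_relay (a joint): the same for the main relay
- box_lid (a joint): angle of the lid, rad: 0 = shut flat on the rim, 1.57 = upright; starts open, leaning back, at 1.8 to 2.05, stops at 2.15. A stiff hinge (0.04 N m of friction, about 1 N at the free edge) keeps it at any angle. The lid is a flat black plate 85 (hinge to free edge) x 156 x 4 mm
- lid_hinge (a point): middle of the lid's hinge line, which runs along the box's y: 43 mm from the box's centre in its +x, 46 mm above the tray. Shut, the top of the lid is 50 to 51 mm above the tray
- lid_edge (a point): middle of the lid's free edge on its outer face, 83 mm from the hinge line; the outer face looks away from the robot while the lid is open and up when it is shut
- bolt_a: small M8 bolt, 14x29x13 mm, loose on the tray in front of the box; origin under its centre. Leave it alone
- bolt_b: small M8 bolt, 14x36x13 mm, loose on the tray in front of the box; origin under its centre. Leave it alone
- driver: screwdriver, 174 mm long, 30 mm thick, loose in the tray bay to the right of the box; origin under its centre. Leave it alone
- tap: old heater water tap, 85x103x41 mm, loose in the bay to the right of the box; origin under its centre. Leave it alone
- bracket: yellowish bracket, 63x43x36 mm, loose in the bay to the right of the box; origin under its centre. Leave it alone

How it is judged:
On the way, in this order (a step that is already met when the one before it is completed fails the run):
1. the flasher can is pressed home (value of joint flasher_can above 0.0064 m), for 0.1 s.
2. then the slim relay is pressed home (value of joint slim_relay above 0.0064 m), for 0.1 s.
3. then the main relay is pressed home (value of joint main_relay above 0.0064 m), for 0.1 s.
4. then the lid is shut (value of joint box_lid below 0.06 rad), for 0.2 s.
At the end, for the whole second after the job is handed in: all three units are home (within 1.6 mm of the stop of their 8 mm travel) and the lid lies shut (within 0.06 rad) (value of joint each of flasher_can, slim_relay, main_relay above 0.0064 m and value of joint box_lid below 0.06 rad); the robot touches nothing.
It fails at once if a unit is pressed out of order (flasher can, slim relay, main relay) ((value of joint slim_relay above 0.004 m and value of joint flasher_can below 0.006 m) or (value of joint main_relay above 0.004 m and value of joint any of flasher_can, slim_relay below 0.006 m)).
It fails at once if the lid is swung over while a unit still stands proud (value of joint box_lid below 1.2 rad and value of joint any of flasher_can, slim_relay, main_relay below 0.006 m).
It fails at once if a unit is lifted out of its socket (value of joint any of flasher_can, slim_relay, main_relay below -0.003 m).
It fails at once if the fingers press harder than 35 N (contact force between the fingers and anything else above 35 N).
It fails at once if the hardware or tools beside the box are moved (20 mm) (distance of any of bolt_a, bolt_b, driver, tap, bracket from where it was at the start of the episode above 0.02 m).
It also fails if it takes over 54 s, if anything falls off the work surface, if the arm or the gripper's body presses on something with over 40 N, if the wrist force passes 120 N, or if a joint passes its speed limit or range.

## Working session

There is one attempt and no reset: what is moved stays moved. The work goes in short steps, Python scripts to look and compute and a tool call to move; the robot and the scene stay as the last step left them, time stands still between calls to the robot, and variables do not carry over. Pictures are saved under pics/ and viewed, at most 10 in all, crops included, and the job is handed in when it is done.

Besides the shell and the picture viewer there is one more tool, called as name(argument=value, ...) on one line, values as JSON. send_rows: Moves the arm, as the interface text tells. Its arguments: {"type":"object","properties":{"motion":{"type":"string"},"newtons":{"type":"number"}},"required":["motion"]}

```bash
mkdir -p pics; cat > h.py <<'E'
import numpy as np, cv2
from scipy.spatial.transform import Rotation as R
from plant import readout, viewer, job_done
def cloud(name):
    im,d=viewer.get_image(name); c=viewer.camera_info(name)
    K=np.array(c["camera_matrix"],float); D=np.array(c["distortion"],float)
    v,u=np.mgrid[0:400,0:640]
    p=cv2.undistortPoints(np.stack([u,v],-1).reshape(-1,1,2).astype(np.float64),K,D).reshape(400,640,2)
    P=np.stack([p[...,0]*d,-p[...,1]*d,-d],-1)
    W=P@R.from_quat(c["orientation"]).as_matrix().T+np.array(c["position"])
    W[d==0]=np.nan
    return im,W
E
python3 - <<'E'
from h import *
for n in("scene","top"):
    im,W=cloud(n); cv2.imwrite(f"pics/{n}0.png",im); np.save(n+"0.npy",W)
    print(n,viewer.camera_info(n)["position"])
    for t in("flasher_can_top","slim_relay_top","main_relay_top","lid_hinge","lid_edge","relay_box"):
        print(t,[(np.round(r["position"],4).tolist(),round(r["confidence"],2)) for r in viewer.spot_point(t,n)[:2]])
s=readout.read_state();print(s)
E
```

```text
scene [-0.05961626 -0.30317073  0.60083532]
flasher_can_top [([0.4539, 0.297, 0.0515], 0.72)]
slim_relay_top [([0.4558, 0.3416, 0.052], 0.41)]
main_relay_top [([0.4584, 0.2466, 0.0542], 0.69)]
lid_hinge [([0.51, 0.2978, 0.0467], 0.61)]
lid_edge [([0.5495, 0.2941, 0.1241], 0.94), ([0.3715, -0.0593, -0.0016], 0.65)]
relay_box [([0.4665, 0.2939, 0.0037], 0.78), ([0.5476, 0.2962, 0.1206], 0.21)]
top [0.34521293 0.13950397 1.07582267]
flasher_can_top [([0.4961, -0.1214, 0.003], 0.75), ([0.4567, 0.2947, 0.0529], 0.74)]
slim_relay_top [([0.4573, 0.3418, 0.0521], 0.7), ([0.4617, 0.2499, 0.0461], 0.15)]
main_relay_top [([0.462, 0.249, 0.0482], 0.69)]
lid_hinge [([0.5103, 0.2961, 0.0424], 0.94)]
lid_edge [([0.5477, 0.3012, 0.1157], 0.95)]
relay_box [([0.468, 0.2959, 0.0027], 0.62)]
{'clock': 0.7, 'joint_pos': array([ 1.12289720e+00,  2.45062076e-01,  1.55776838e+00,  1.25821385e-05,
        1.33869501e+00, -1.74097308e-01]), 'joint_velocities': array([ 0.00047361, -0.00040625,  0.00083828, -0.00047424, -0.00071427,
        0.00024781]), 'effort': array([-1.03108290e-03, -4.15739965e+01, -3.14806581e+01,  6.84943213e-02,
        2.89311027e-02, -2.95126245e-05]), 'tcp_pos': array([0.17575805, 0.62581706, 0.21649655]), 'eef_rot': array([1.36475112e-01, 9.90643499e-01, 3.38539294e-05, 4.45069309e-06]), 'wrist_force': array([ 0.1511906 , -0.01173775,  0.19266646]), 'torque': array([-0.05443469,  0.02214823,  0.01518614]), 'finger_force': 0.0, 'opening': 0.09350999777857477}
```

View pics/scene0.png

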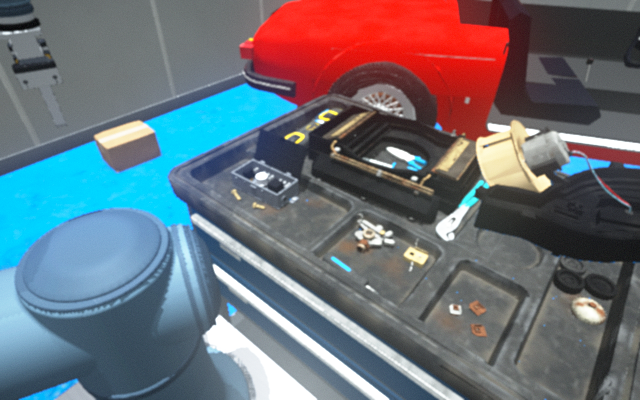

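View pics/top0.png

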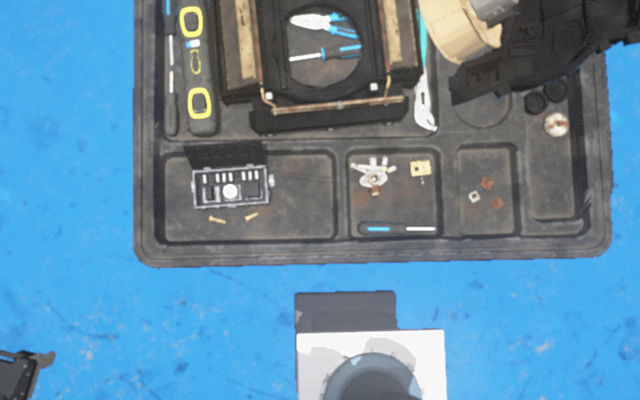

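```bash
python3 - <<'E'
from h import *
W=np.load("top0.npy");x,y,z=W[...,0],W[...,1],W[...,2]
m=(x>.43)&(x<.485)&(y>.215)&(y<.375)&(z>.0485)&(z<.06)
n,l,s,c=cv2.connectedComponentsWithStats(m.astype(np.uint8))
for i in range(1,n):
    if s[i,4]>15:
        P=W[l==i]; print(s[i],P.mean(0).round(4),P.min(0).round(3),P.max(0).round(3), [np.round(v,4) for v in cv2.minAreaRect((P[:,:2]*1000).astype(np.float32))])
# rim of front wall
m=(x>.4)&(x<.44)&(y>.2)&(y<.4)&(z>.04)&(z<.049)
P=W[m];a=np.polyfit(P[:,1],P[:,0],1);print("front rim x=f(y)",a,P.shape,P[:,1].min(),P[:,1].max(),P[:,2].mean())
for nme in("top","scene"):
    W=np.load(nme+"0.npy");m=(W[...,0]>.5)&(W[...,0]<.6)&(W[...,1]>.2)&(W[...,1]<.4)&(W[...,2]>.06)&(W[...,2]<.16)
    P=W[m];A=np.c_[P[:,1:],np.ones(len(P))];k=np.linalg.lstsq(A,P[:,0],rcond=None)[0];print("lid x=ay+bz+c",k,P[:,2].max(),P[:,1].min(),P[:,1].max())
E
```

```text
[245 182  14  15 175] [0.4614 0.2473 0.0514] [0.447 0.233 0.049] [0.476 0.261 0.056] [array([461.771 , 247.4399]), array([27.857 , 29.2276]), np.float64(89.6651)]
[223 185  14  13 128] [0.4587 0.2933 0.0514] [0.446 0.28  0.049] [0.472 0.307 0.055] [array([458.5294, 293.3438]), array([27.4175, 25.3305]), np.float64(44.0195)]
[205 186   7  14  77] [0.4564 0.339  0.0512] [0.443 0.332 0.049] [0.471 0.345 0.055] [array([456.6072, 338.7688]), array([27.8199, 13.1684]), np.float64(1.888)]
front rim x=f(y) [-0.04144463  0.44354381] (162, 3) 0.21535451481961176 0.36994449286378994 0.044769299944744385
lid x=ay+bz+c [-0.05643493  0.45210375  0.50548803] 0.13024016853277687 0.2191342825068003 0.3756897016970942
lid x=ay+bz+c [-0.05938553  0.44275433  0.50630514] 0.13041906576241719 0.21835274289714568 0.3763925957114528
```

The top view shows the slim relay at about (208,187), the can at (230,190) and the main relay at (252,189). The open lid is behind them at row 155, and the scene view agrees, with the box at (265,185). The box is turned about 0.056 rad. I'm moving above the can with the jaws shut.

send_rows(motion="-45 -30 0 -0.04 1; -90 -61 0 -0.08 1; -136 -91 0 -0.13 1; -181 -122 0 -0.17 1; -226 -152 0 -0.21 1; -272 -183 0 -0.25 1; -317 -213 20 -0.29 1; -362 -244 50 -0.33 1; -362 -244 90 -0.33 1; -362 -244 110 -0.33 1; -362 -244 110 -0.33 1; -362 -244 110 -0.33 1", newtons=20)

```text
clock: 2.2
tcp_pos: [0.459, 0.2935, 0.1077]
eef_rot: [-0.028, 1.0, 0.0, 0.001]
wrist_force: [-0.1, -0.3, 0.5]
opening: 0.0004
finger_force: 0.0
```

```bash
python3 - <<'E'
from h import *
s=readout.read_state();print(s["clock"],s["tcp_pos"],s["eef_rot"],s["opening"],s["wrist_force"])
print(R.from_quat(s["eef_rot"]).as_matrix().round(3))
im,W=cloud("top");cv2.imwrite("pics/top1.png",cv2.resize(im[100:250,120:320],None,fx=4,fy=4)[:600])
W=np.load("top0.npy");m=(W[...,0]>.555)&(W[...,0]<.68)&(W[...,1]>.15)&(W[...,1]<.45);P=W[m]
for a in np.arange(.555,.68,.01):
    q=P[(P[:,0]>=a)&(P[:,0]<a+.01)]; print(round(a,3),q[:,2].max().round(3) if len(q) else None, q[q[:,2]>.05][:,1].min().round(3) if (q[:,2]>.05).any() else '')
E
```

```text
2.2 [0.45900321 0.29345031 0.10767772] [-2.82598535e-02  9.99600142e-01  3.10819067e-04  9.16457363e-04] 0.00035367299185765723 [-0.12588424 -0.25164273  0.50312642]
[[-0.998 -0.056  0.002]
 [-0.056  0.998  0.001]
 [-0.002  0.001 -1.   ]]
0.555 0.031 
0.565 0.038 
0.575 0.049 
0.585 0.055 0.332
0.595 0.055 0.327
0.605 0.081 0.153
0.615 0.085 0.15
0.625 0.084 0.152
0.635 0.087 0.156
0.645 0.091 0.151
0.655 0.093 0.153
0.665 0.098 0.17
0.675 0.096 0.162
```

send_rows(motion="0 0 20 0 1; 0 0 36 0 1; 0 0 41 0 1; 0 0 43 0 1; 0 0 45 0 1; 0 0 46 0 1; 0 0 47 0 1; 0 0 48 0 1; 0 0 49 0 1; 0 0 50 0 1; 0 0 50 0 1")

```text
clock: 3.62
tcp_pos: [0.4587, 0.2932, 0.0565]
eef_rot: [-0.028, 1.0, 0.0, 0.0]
wrist_force: [1.0, 0.6, 2.9]
opening: 0.0008
finger_force: 1.3
```

```bash
python3 - <<'E'
from h import *
s=readout.read_state();print(s["clock"],s["tcp_pos"],s["wrist_force"])
E
```

```text
3.625 [0.45866159 0.29316686 0.05651785] [1.03920486 0.62468622 2.93717961]
```

send_rows(motion="0 0 0.5 0 1; 0 0 1 0 1; 0 0 1.5 0 1; 0 0 1.5 0 1")

```text
clock: 4.12
tcp_pos: [0.4587, 0.2932, 0.0552]
eef_rot: [-0.028, 1.0, 0.0, 0.0]
wrist_force: [1.1, 1.3, 5.7]
opening: 0.0005
finger_force: 2.3
```

send_rows(motion="0 0 0.5 0 1; 0 0 1 0 1; 0 0 1 0 1")

```text
clock: 4.5
tcp_pos: [0.4587, 0.2932, 0.0552]
eef_rot: [-0.028, 1.0, 0.0, 0.0]
wrist_force: [-2.4, -0.1, 11.6]
opening: 0.0003
finger_force: 5.6
```

The stop is felt at TCP z 0.0552. Next is the slim relay.

send_rows(motion="0 0 -12 0 1; 0 0 -24 0 1; 0 23 -24 0 1; 0 46 -24 0 1; 0 46 -24 0 1; 0 46 -14 0 1; 0 46 -10 0 1; 0 46 -8 0 1; 0 46 -7 0 1; 0 46 -6 0 1; 0 46 -5 0 1; 0 46 -4 0 1")

```text
clock: 6.0
tcp_pos: [0.4559, 0.3388, 0.058]
eef_rot: [-0.028, 1.0, -0.0, 0.0]
wrist_force: [-2.1, -2.8, 4.2]
opening: 0.0006
finger_force: 1.9
```

send_rows(motion="0 0 1 0 1; 0 0 2 0 1; 0 0 3 0 1; 0 0 3.5 0 1; 0 0 4 0 1; 0 0 4 0 1")

```text
clock: 6.75
tcp_pos: [0.456, 0.339, 0.0552]
eef_rot: [-0.028, 1.0, -0.0, -0.0]
wrist_force: [-3.4, -4.4, 11.2]
opening: 0.0002
finger_force: 5.8
```

send_rows(motion="0 0 -12 0 1; 0 0 -24 0 1; 0 -30 -24 0 1; 0 -61 -24 0 1; 0 -92 -24 0 1; 0 -92 -24 0 1; 0 -92 -14 0 1; 0 -92 -10 0 1; 0 -92 -8 0 1; 0 -92 -7 0 1; 0 -92 -6 0 1; 0 -92 -5 0 1")

```text
clock: 8.25
tcp_pos: [0.461, 0.2474, 0.0591]
eef_rot: [-0.028, 1.0, 0.0, 0.0]
wrist_force: [-1.5, 2.1, 4.0]
opening: 0.0005
finger_force: 1.9
```

send_rows(motion="0 0 1 0 1; 0 0 2 0 1; 0 0 3 0 1; 0 0 4 0 1; 0 0 4.5 0 1; 0 0 5 0 1; 0 0 5 0 1")

```text
clock: 9.12
tcp_pos: [0.4612, 0.2472, 0.0551]
eef_rot: [-0.028, 1.0, -0.0, 0.0]
wrist_force: [-4.9, 1.1, 12.2]
opening: 0.0004
finger_force: 6.0
```

All three units are home. Now I'm going over behind the lid.

send_rows(motion="0 0 -15 0 1; 0 0 -55 0 1; 0 15 -95 0 1; 0 30 -118 0 1; -20 46 -118 0 1; -55 46 -118 0 1; -90 46 -118 0 1; -113 46 -118 0 1; -113 46 -118 0 1; -113 46 -90 0 1; -113 46 -65 0 1; -113 46 -62 0 1")

```text
clock: 10.62
tcp_pos: [0.5688, 0.2987, 0.1138]
eef_rot: [-0.028, 1.0, -0.001, -0.002]
wrist_force: [-0.2, -0.7, -0.1]
opening: 0.0008
finger_force: 0.0
```

```bash
python3 - <<'E'
from h import *
s=readout.read_state();print(s["clock"],s["tcp_pos"],s["wrist_force"])
for c in("scene","top"):
    im,W=cloud(c); 
    m=(W[...,0]>.5)&(W[...,0]<.56)&(W[...,1]>.2)&(W[...,1]<.26)&(W[...,2]>.06)&(W[...,2]<.16);P=W[m];k=np.polyfit(P[:,2],P[:,0],1);print(c,k,P[:,2].max())
    cv2.imwrite(f"pics/{c}2.png",cv2.resize(im[100:250,140:340],None,fx=3,fy=3))
E
```

```text
10.625 [0.56875444 0.29870021 0.11381282] [-0.15454763 -0.66570391 -0.13938507]
scene [0.44452429 0.49218707] 0.12429105392056539
top [0.46512265 0.49152911] 0.1250806110794478
```

View pics/scene2.png

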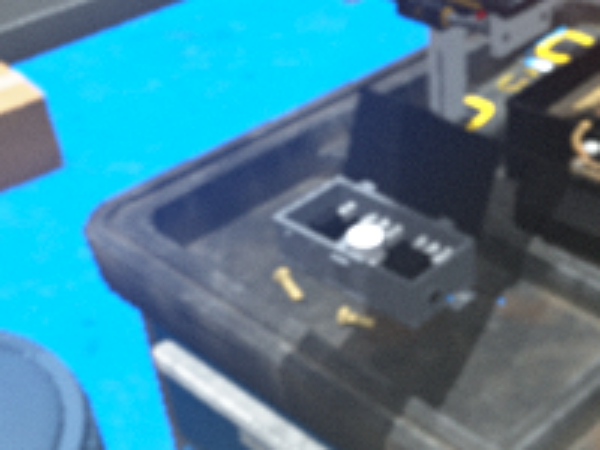

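The lid is untouched in the picture, and the finger is behind it at about (450,70) in the crop. Pushing it over now.

send_rows(motion="5 0 0 0 1; 10 0 0 0 1; 16 0 0 0 1; 22 0 0 0 1; 28 0 0 0 1; 34 0 0 0 1; 40 0 -1 0 1; 48 0 -2 0 1; 56 0 -3 0 1; 64 0 -3 0 1; 71 0 -3 0 1; 71 0 -3 0 1")

```text
clock: 12.22
tcp_pos: [0.4996, 0.2954, 0.1189]
eef_rot: [-0.028, 1.0, -0.0, -0.0]
wrist_force: [0.2, 0.7, 0.5]
opening: 0.0005
finger_force: 0.0
```

```bash
python3 - <<'E'
from h import *
s=readout.read_state();print(s["clock"],s["tcp_pos"],s["wrist_force"])
im,W=cloud("scene"); cv2.imwrite("pics/scene3.png",cv2.resize(im[100:250,140:340],None,fx=3,fy=3))
E
```

```text
12.225 [0.49957508 0.29538704 0.11891374] [0.224779   0.71023058 0.48247343]
```

View pics/scene3.png

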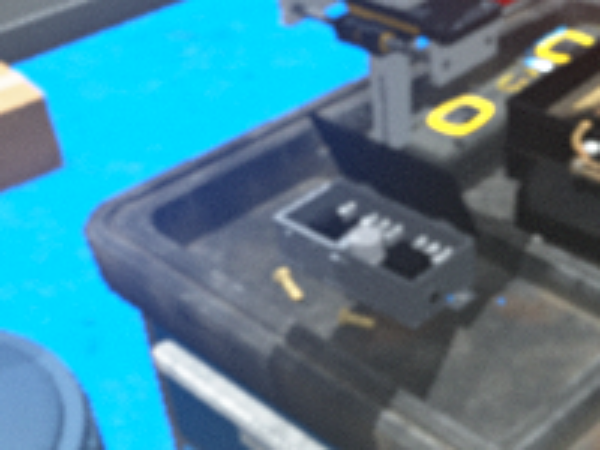

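The lid has swung forward past upright (crop about (390,160)) with the finger behind it. Following the arc down.

send_rows(motion="9 0 3 0 1; 18 0 8 0 1; 25 0 14 0 1; 32 0 22 0 1; 37 0 30 0 1; 42 0 38 0 1; 44 0 44 0 1; 45 0 49 0 1; 46 0 53 0 1; 46 0 55 0 1; 46 0 56.5 0 1; 46 0 57.5 0 1")

```text
clock: 13.78
tcp_pos: [0.4544, 0.2928, 0.0615]
eef_rot: [-0.028, 1.0, 0.0, 0.0]
wrist_force: [-0.2, -0.4, -0.1]
opening: 0.0003
finger_force: 0.1
```

```bash
python3 - <<'E'
from h import *
s=readout.read_state();print(s["clock"],s["tcp_pos"],s["wrist_force"])
for c in("scene","top"):
    im,W=cloud(c);x,y,z=W[...,0],W[...,1],W[...,2]
    for a in np.arange(.42,.53,.01):
        m=(x>a)&(x<a+.01)&(((y>.23)&(y<.255))|((y>.335)&(y<.36)))&(z<.1);print(round(a,2),m.sum(),np.median(z[m]).round(4) if m.any() else'',end=' | ')
    print()
E
```

```text
13.775 [0.45439109 0.29279711 0.06147146] [-0.17214198 -0.42536191 -0.07844473]
0.42 172 0.0199 | 0.43 154 0.0373 | 0.44 53 0.0519 | 0.45 43 0.0524 | 0.46 45 0.0518 | 0.47 39 0.0519 | 0.48 30 0.0523 | 0.49 23 0.0512 | 0.5 22 0.0506 | 0.51 14 0.0501 | 0.52 1 0.0008 | 0.53 7 0.0023 | 
0.42 37 0.0005 | 0.43 36 0.0452 | 0.44 0  | 0.45 0  | 0.46 0  | 0.47 0  | 0.48 0  | 0.49 0  | 0.5 8 0.0496 | 0.51 14 0.0491 | 0.52 22 0.0003 | 0.53 52 0.0011 |
```

send_rows(motion="0 0 0.5 0 1; 0 0 1 0 1; 0 0 1.5 0 1; 0 0 1.5 0 1; 0 0 1.5 0 1")

```text
clock: 14.5
tcp_pos: [0.4545, 0.2929, 0.0611]
eef_rot: [-0.028, 1.0, -0.0, -0.0]
wrist_force: [-3.9, -1.6, 7.9]
opening: 0.0005
finger_force: 4.3
```

The lid is on its stop, so I'm retreating upward and checking.

send_rows(motion="0 0 -5 0 1; 0 0 -25 0 1; 0 0 -60 0 1; 0 0 -110 0 1; 0 0 -150 0 1; 20 60 -150 0 1; 40 120 -150 0 1; 40 180 -150 0 1; 40 180 -150 0 1")

```text
clock: 15.62
tcp_pos: [0.403, 0.4731, 0.2092]
eef_rot: [-0.03, 1.0, 0.0, -0.0]
wrist_force: [-0.2, -0.4, -0.2]
opening: 0.0004
finger_force: 0.0
```

```bash
python3 - <<'E'
from h import *
s=readout.read_state();print(s["clock"],s["tcp_pos"],s["wrist_force"])
im,W=cloud("top");x,y,z=W[...,0],W[...,1],W[...,2]
m=(x>.44)&(x<.505)&(y>.23)&(y<.36)&(z<.1);P=W[m]
print(np.linalg.lstsq(np.c_[P[:,:2],np.ones(len(P))],P[:,2],rcond=None)[0],np.median(P[:,2]),P[:,2].max())
im,W=cloud("scene");cv2.imwrite("pics/scene4.png",cv2.resize(im[100:300,140:440],None,fx=2.5,fy=2.5))
E
```

```text
15.625 [0.40301128 0.47307906 0.20922418] [-0.15036117 -0.36737737 -0.22629181]
[-0.00576429  0.00157344  0.0527343 ] 0.050411717164694725 0.05729009123105944
```

View pics/scene4.png

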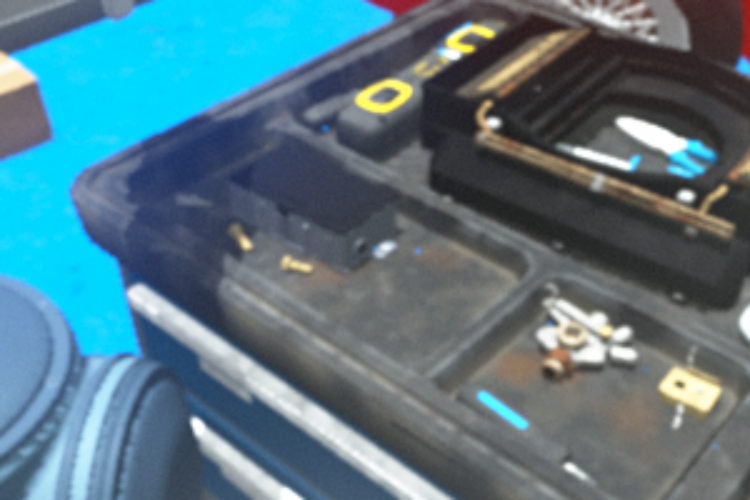

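The lid lies flat at (315,190) with a fitted slope of about 0.006 rad. The bolts at (240,237) and (297,264) and the tools to the right have not moved, and the arm is clear.

```bash
python3 -c "
from plant import job_done
print(job_done())"
```

```text
the job is handed in; nothing more can be done
None
```

I pressed the flasher can, then the slim relay, then the main relay down to their stops, shut the lid flat (about 0.006 rad by the depth image), left the loose hardware unmoved in the last picture, and handed the job in at about 16 s; no verdict was returned.

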